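# Set the stock tags on the garnish bins

## Task

Each of the three bins on the board has a hinged tag in front of it, green on one face and red on the other. Push the tags over with the fingertips so that the bins that are packed full show green on top and the bin that is not full shows red. Only push the tags, grasp nothing: do not lift or shift the bins, and leave the tamper, the jigger and the salt shaker where they stand.

Things in the scene. Friction and masses are not known exactly. Their poses are not given: they have to be found in the camera images.
- board: fixed wooden board lying on the worktop, 200 x 368 x 6 mm (x, y, z); origin at the centre of its underside; the three bin stands stand on it side by side along its y, 120 mm apart, their order differs each time
- lime_stand: loose stand, 0.7 to 1.1 kg: black base 188 x 108 x 6 mm (x, y, z); on its rear half a metal bin 100 x 104 mm, rim 52 mm above the underside, packed FULL with four green limes (tops 55 mm up). Origin: centre of the underside; x away from the robot, y left, z up. In front of the bin is its hinged tag, centred 58 mm in front (-x) of the origin, 50 mm before the bin's wall
- lime_hinge (a point): middle of this stand's tag hinge pin, 26 mm above the stand's underside (about 32 mm above the worktop); same axes as the stand; the pin runs along x
- lime_tag (a joint): this stand's tag: plastic leaf 46 mm wide (x), 46 mm long from the pin, top edge 6 mm thick, 30 g. 0 = upright; positive = leans left (+y), GREEN face on top; negative = leans right (-y), RED on top. Swings freely and falls to the side it leans to, to stops at +-0.733 rad; there its top edge is 31 mm beside and 34 mm above the pin. Push that edge sideways from outside, past upright, to flip it
- nozzle_stand: loose stand, 0.7 to 1.1 kg: black base 188 x 108 x 6 mm (x, y, z); on its rear half a metal bin 100 x 104 mm, rim 52 mm above the underside, packed FULL with nine upright steel piping nozzles (tops 60 mm up). Origin: centre of the underside; x away from the robot, y left, z up. In front of the bin is its hinged tag, centred 58 mm in front (-x) of the origin, 50 mm before the bin's wall
- nozzle_hinge (a point): middle of this stand's tag hinge pin, 26 mm above the stand's underside (about 32 mm above the worktop); same axes as the stand; the pin runs along x
- nozzle_tag (a joint): this stand's tag: plastic leaf 46 mm wide (x), 46 mm long from the pin, top edge 6 mm thick, 30 g. 0 = upright; positive = leans left (+y), GREEN face on top; negative = leans right (-y), RED on top. Swings freely and falls to the side it leans to, to stops at +-0.733 rad; there its top edge is 31 mm beside and 34 mm above the pin. Push that edge sideways from outside, past upright, to flip it
- lemon_stand: loose stand, 0.7 to 1.1 kg: black base 188 x 108 x 6 mm (x, y, z); on its rear half a metal bin 100 x 104 mm, rim 52 mm above the underside, holding just one yellow lemon (top 60 mm up), so NOT full. Origin: centre of the underside; x away from the robot, y left, z up. In front of the bin is its hinged tag, centred 58 mm in front (-x) of the origin, 50 mm before the bin's wall
- lemon_hinge (a point): middle of this stand's tag hinge pin, 26 mm above the stand's underside (about 32 mm above the worktop); same axes as the stand; the pin runs along x
- lemon_tag (a joint): this stand's tag: plastic leaf 46 mm wide (x), 46 mm long from the pin, top edge 6 mm thick, 30 g. 0 = upright; positive = leans left (+y), GREEN face on top; negative = leans right (-y), RED on top. Swings freely and falls to the side it leans to, to stops at +-0.733 rad; there its top edge is 31 mm beside and 34 mm above the pin. Push that edge sideways from outside, past upright, to flip it
- tamper: bystander: loose coffee tamper, brown wooden handle on a steel foot of diameter 58 mm, height 94 mm, standing in front of the board; origin at the centre of its underside
- jigger: bystander: loose steel hourglass-shaped jigger (measuring cup), diameter 43 mm, height 78 mm, standing in front of the board; origin at the centre of its underside
- salt: bystander: loose salt shaker, diameter 44 mm, height 90 mm, beside the board's right end; origin at the centre of its underside

How it is judged (in metres and radians):
At the end, for the whole second after the job is handed in: The tags of the limes and of the nozzles lean left at their stop (over +0.6 rad, green on top), the lemon's tag leans right (under -0.6 rad, red on top), all at rest; the stands and the three bystanders are within 20 mm of where they stood (value of joint each of lime_tag, nozzle_tag above 0.6 rad and value of joint lemon_tag below -0.6 rad and velocity of joint lime_tag between -0.1 and 0.1 rad/s and velocity of joint nozzle_tag between -0.1 and 0.1 rad/s and velocity of joint lemon_tag between -0.1 and 0.1 rad/s and distance of each of lime_stand, nozzle_stand, lemon_stand, tamper, jigger, salt from where it was at the start of the episode below 0.02 m); the robot touches nothing.
It fails at once if a bin stand is shifted more than 20 mm, lifted or tipped (distance of any of lime_stand, nozzle_stand, lemon_stand from where it was at the start of the episode above 0.02 m or height (world z) of any of lime_stand, nozzle_stand, lemon_stand above 0.014 m or angle between any of lime_stand, nozzle_stand, lemon_stand's own z axis and vertical above 0.15 rad).
It fails at once if the tamper, the jigger or the salt shaker is moved more than 20 mm or knocked over (distance of any of tamper, jigger, salt from where it was at the start of the episode above 0.02 m or angle between any of tamper, jigger, salt's own z axis and vertical above 0.3 rad).
It also fails if it takes over 45 s, if anything falls off the work surface, if the arm or the gripper's body presses on something with over 40 N, if the wrist force passes 120 N, or if a joint passes its speed limit or range.

## Robot

A 6-joint arm with a two-finger parallel gripper is mounted at the origin on a cart in front of the work surface, level with it; the furniture and walls round the work are solid. World frame = base frame: x ahead of the robot, y to its left, z up, the work surface at z = 0. Lengths are in mm, angles in rad, forces in N, time in s.
With the tool pointing down it reaches from about 300 to 775 mm from the base axis. Payload 14.6 kg.
Tool frame: the origin (TCP) lies at the centre of the arm's flange, where the gripper is bolted on; the fingertips stand 199 mm ahead of it and the grasp point (between the pads) lies 180 mm ahead of it; z points along the fingers, y is the line along which they close (so a half turn about z gives the same grasp; the last joint's range is limited). The gripper opens to 94 mm and grips with 3 to 60 N. Pads are 16 mm wide; open, the fingers measure 119 mm over their backs; the gripper's body (75 mm by 177 mm) begins 78 mm behind the grasp point.
Start: joints at [-1.371, 0.3, 1.521, -0, 1.321, -0.067], TCP at [144.999, -530.534, 404.646] pointing down, gripper open.
Joint ranges: [-3.03, 3.03], [-0.79, 2.21], [0.23, 2.52], [-1.04, 4.18], [0, 3.07], [-2.55, 2.55]. Speed limits (rad/s): [2.22, 2.22, 2.57, 3.14, 3.14, 3.14].

## Interface

Orientations are given as [roll, pitch, yaw] about the fixed x, y, z axes, in that order (R = Rz(yaw) Ry(pitch) Rx(roll)).
In Python, from cell import manip, optics, workorder gives the robot as it stands.
- The arm moves only by the tool step_arm, never from a script. Its argument "increments" is a list that holds one entry, the list of rows, each a list of 7 numbers: the turn, a rotation vector about the tool's x, y, z as a fraction of full scale, then the shift along the tool's x, y, z as a fraction of full scale, then the closure, from -1 (fully open) to 1 (shut). In form: [[[wx, wy, wz, tx, ty, tz, fingers], ...]]. A call has 1 to 5 rows; each row shifts and turns the commanded pose from where the row before left it, along the tool's axes as they then stand; what a row does not reach is not made up. Full scale, the value 1, is 40 mm for a shift and 45 degrees for a turn. A row lasts 1/10 s, in which the tool goes at most 50 mm and 8.59 degrees, less where a joint would pass 70% of its speed; a pose out of reach is approached as far as the arm can. A call with a number of a shift or a turn outside -1 to 1 is refused whole. A call with a gripper value outside its range is refused whole. The fingers move at their own pace and stop on an object; "newtons" is the grip in N (left out, the last holds). Time passes only in rows, so rows that do not move let the fingers close. It gives the time, the measured TCP pose, the force, the opening and the grip force at its end, in the units of the state.
- manip.read_state(): the state, without advancing time (a new reading comes with each control period).
- optics.camera(name): name is "scene" or "top" or "wrist"; returns a dict with "frame" (400x640x3 uint8, red, green, blue), "range_z" (400x640 float32, mm along the optical axis (not along the pixel's ray), 0 where there is no reading), "mtx" (3x3 intrinsics, pixels), "cam_to_world" (4x4, takes a point from camera to world coordinates). Camera axes: x right, y down, z forward; pixel columns grow to the right and rows downward; lengths in mm; the calibration is good to about 2 mm. A picture is of the moment at which its call begins.
- workorder.sign_off(): hands the job in; it is judged then, once.
The state is a dict: "clock": time; "joints": joint angles; "qd": joint speeds; "effort": joint torques, N m; "eef_pos": TCP position; "eef_rot": TCP orientation; "wrist_force": force on the tool from outside, world axes, zero at the start; "moment": the same for the moment, N m; "finger_gap": finger opening in mm; "finger_force": force on a finger pad.
Only numpy, scipy, OpenCV 4.12 (cv2) and the standard library are available. Lean on these libraries where they do the work, as an engineer would, in place of code of your own. Each camera call takes 0.05 s, during which the arm holds its last target. There are 200 camera calls.

## Working session

There is one attempt and no reset: what is moved stays moved. The work goes in short steps, Python scripts to look and compute and a tool call to move; the robot and the scene stay as the last step left them, time stands still between calls to the robot, and variables do not carry over. Pictures are saved under pics/ and viewed, at most 10 in all, crops included, and the job is handed in when it is done.

Besides the shell and the picture viewer there is one more tool, called in YAML: its name, and indented under it one key for each argument. step_arm: Moves the arm, as the interface text tells. Its arguments: {"type":"object","properties":{"increments":{"type":"array","items":{"type":"array","items":{"type":"array","items":{"type":"number"}}}},"newtons":{"type":"number"}},"required":["increments"]}

```bash
mkdir -p pics; python3 - <<'E'
from cell import manip, optics, workorder
import cv2,numpy as np
s=manip.read_state();print({k:np.round(s[k],3) for k in ('clock','eef_pos','eef_rot','joints','finger_gap')})
for n in ("scene","top"):
    c=optics.camera(n);cv2.imwrite(f"pics/{n}0.png",c["frame"][...,::-1]);np.savez(f"{n}0.npz",**c)
    print(n,c["mtx"],c["cam_to_world"].round(3))
E
```

```text
{'clock': np.float64(0.0), 'eef_pos': array([ 144.992, -530.507,  404.083]), 'eef_rot': array([-3.14 , -0.   ,  0.267]), 'joints': array([-1.371,  0.3  ,  1.522, -0.   ,  1.321, -0.067]), 'finger_gap': np.float64(94.205)}
scene [[369.89775852   0.         322.26951646]
 [  0.         369.89775852 201.04294513]
 [  0.           0.           1.        ]] [[-8.24000e-01 -2.16000e-01  5.24000e-01  4.78230e+01]
 [-5.66000e-01  3.40000e-01 -7.51000e-01  6.52920e+02]
 [-1.60000e-02 -9.15000e-01 -4.02000e-01  3.91958e+02]
 [ 0.00000e+00  0.00000e+00  0.00000e+00  1.00000e+00]]
top [[498.55250914   0.         326.6494335 ]
 [  0.         498.55250914 193.49503858]
 [  0.           0.           1.        ]] [[ 5.000000e-03 -9.960000e-01  8.400000e-02  4.067840e+02]
 [-1.000000e+00 -3.000000e-03  2.300000e-02 -2.182000e+00]
 [-2.300000e-02 -8.400000e-02 -9.960000e-01  1.198449e+03]
 [ 0.000000e+00  0.000000e+00  0.000000e+00  1.000000e+00]]
```

View pics/top0.png

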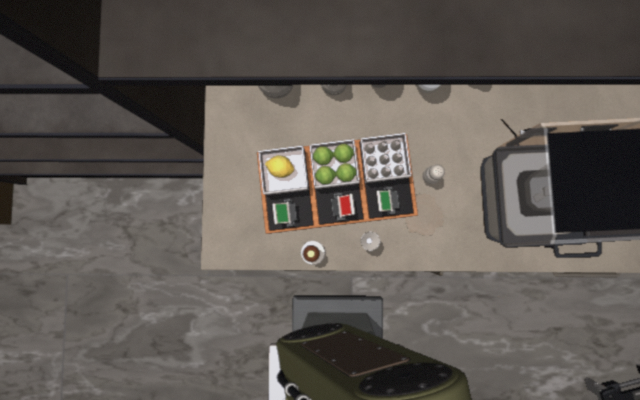

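View pics/scene0.png

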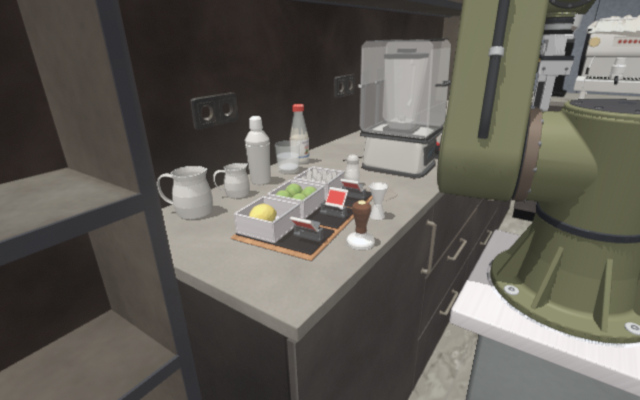

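The top view shows the lemon bin on the left with its tag green (281,212), the limes in the middle with the tag red (346,206), and the nozzles on the right with the tag green (385,201). The scene view agrees, since it shows the undersides of the left-leaning tags. So the lemon tag must go right, the lime tag must go left, and the nozzle tag stays as it is.

```bash
cat > h.py <<'E'
import numpy as np,cv2
def load(n): return np.load(n)
def ray(c,u,v,z):
    d=c["cam_to_world"][:3,:3]@np.linalg.solve(c["mtx"],[u,v,1.]);o=c["cam_to_world"][:3,3]
    return o+d*(z-o[2])/d[2]
def tags(c):
    f=c["frame"];h=cv2.cvtColor(f,cv2.COLOR_RGB2HSV)
    out=[]
    for name,lo,hi in(("g",(62,120,50),(85,255,255)),("r",(172,120,90),(180,255,255)),("r",(0,180,90),(5,255,255))):
        m=cv2.inRange(h,lo,hi);n,l,st,ce=cv2.connectedComponentsWithStats(m)
        for i in range(1,n):
            x,y,w,hh,a=st[i]
            if a>60 and 240<ce[i][0]<430 and 180<ce[i][1]<235: out.append((name,a,ce[i],cv2.minAreaRect(np.argwhere(l==i)[:,::-1].astype(np.float32))))
    return out
E
python3 - <<'E'
from h import *
c=load("top0.npz")
for n,a,ce,r in tags(c):
    p=ray(c,*ce,49);u,v=ce.round().astype(int)
    z=c["range_z"][v,u];d=c["cam_to_world"]@np.r_[np.linalg.solve(c["mtx"],[u,v,1])*z,1]
    print(n,a,ce.round(1),p.round(1),"depthpt",d[:3].round(1),np.round(r[1],1),round(r[2],1))
    print([ray(c,*q,49)[:2].round() for q in cv2.boxPoints(r)])
# board corners (orange) 
h=cv2.cvtColor(c["frame"],cv2.COLOR_RGB2HSV);m=cv2.inRange(h,(5,110,80),(18,255,255));m[:130]=0;m[240:]=0;m[:,:250]=0;m[:,425:]=0
r=cv2.minAreaRect(cv2.findNonZero(m));print("board",[ray(c,*q,6)[:2].round() for q in cv2.boxPoints(r)],ray(c,*r[0],6).round(1))
for n,u,v,z in(("tamper",313,253,90),("jigger",371,241,78),("salt",433,173,90),("edge",400,270,0),("mach",485,180,100)):print(n,ray(c,u,v,z).round())
im=c["frame"][120:270,240:450,::-1];cv2.imwrite("pics/crop.png",cv2.resize(im,None,fx=3.8,fy=3.8,interpolation=cv2.INTER_CUBIC))
E
```

```text
g 96 [384.9 200.2] [ 488.5 -109.9   49. ] depthpt [ 488.6 -109.7   53. ] [15.5  6.1] 82.9
[array([ 505., -101.]), array([ 507., -115.]), array([ 471., -119.]), array([ 470., -105.])]
g 137 [281.6 212.5] [459.2 128.5  49. ] depthpt [460.2 127.4  50.7] [15.9  8.4] 83.7
[array([476., 140.]), array([479., 121.]), array([442., 117.]), array([440., 136.])]
r 115 [345.1 205. ] [477.1 -18.1  49. ] depthpt [476.9 -17.9  50.7] [15.9  7.1] 82.9
[array([494.,  -8.]), array([496., -24.]), array([460., -28.]), array([458., -12.])]
board [array([608., 198.]), array([ 653., -169.]), array([ 457., -191.]), array([412., 171.])] [531.7   2.    6. ]
tamper [368.  53.  90.]
jigger [395. -76.  78.]
salt [ 547. -213.   90.]
edge [ 326. -149.    0.]
mach [ 530. -325.  100.]
```

View pics/crop.png

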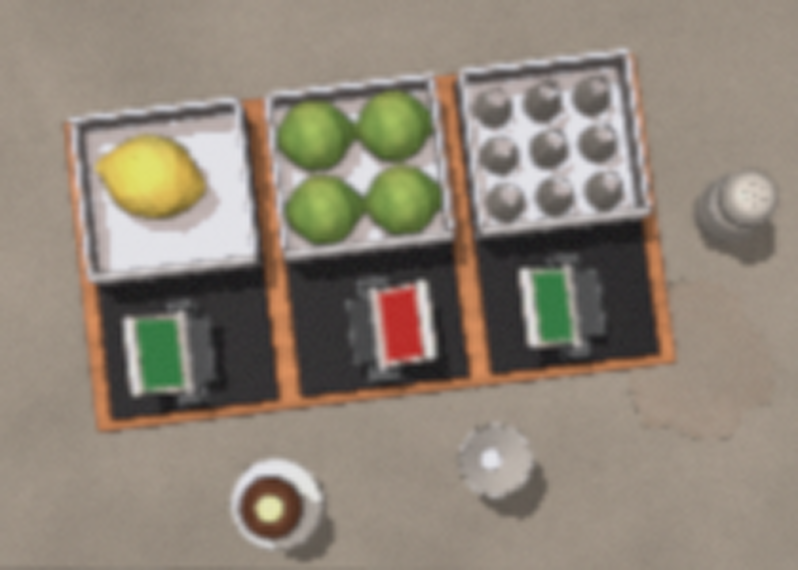

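step_arm:
  increments:
    - [[0, 0, 0.183, 0, 0, 0, 1], [0, 0, 0, 0, -1, 0, 1], [0, 0, 0, 0, -1, 0, 1], [0, 0, 0, 0, -1, 0, 1], [0, 0, 0, 0.5, -0.5, 0, 1]]

```text
clock: 0.6
eef_pos: [146.6, -387.0, 404.4]
eef_rot: [-3.141, 0.0, 0.122]
wrist_force: [-0.3, -1.1, -0.2]
finger_gap: 57.6
finger_force: 0.0
```

step_arm:
  increments:
    - [[0, 0, 0, 0.9, -0.7, 0, 1], [0, 0, 0, 0.9, -0.7, 0, 1], [0, 0, 0, 0.9, -0.7, 0, 1], [0, 0, 0, 0.9, -0.7, 0, 1], [0, 0, 0, 0.9, -0.7, 0, 1]]

```text
clock: 1.1
eef_pos: [310.0, -226.5, 404.7]
eef_rot: [3.141, -0.0, 0.123]
wrist_force: [-0.1, -1.5, 0.5]
finger_gap: 17.4
finger_force: 0.0
```

step_arm:
  increments:
    - [[0, 0, 0, 0.9, -0.7, 0, 1], [0, 0, 0, 0.9, -0.7, 0, 1], [0, 0, 0, 0.9, -0.7, 0, 1], [0, 0, 0, 0.9, -0.7, 0, 1], [0, 0, 0, 0, 0, 0, 1]]

```text
clock: 1.6
eef_pos: [440.4, -96.3, 404.2]
eef_rot: [-3.141, 0.0, 0.127]
wrist_force: [-0.7, 0.2, 1.1]
finger_gap: 0.3
finger_force: 0.0
```

step_arm:
  increments:
    - [[0, 0, 0, 0.6, -0.35, 0, 1], [0, 0, 0, 0.52, -0.31, 0, 1], [0, 0, 0, 0, 0, 0.9, 1], [0, 0, 0, 0, 0, 0.9, 1], [0, 0, 0, 0, 0, 0, 1]]

```text
clock: 2.1
eef_pos: [478.5, -67.9, 328.9]
eef_rot: [-3.139, 0.007, 0.123]
wrist_force: [0.6, 0.1, 0.2]
finger_gap: 0.1
finger_force: 0.0
```

```bash
python3 - <<'E'
from cell import manip, optics
from h import *
s=manip.read_state();print(s["eef_pos"])
c=optics.camera("wrist");cv2.imwrite("pics/w1.png",c["frame"][...,::-1]);np.savez("w1.npz",**c)
E
```

```text
[478.45856278 -67.86019815 328.8794332 ]
```

View pics/w1.png

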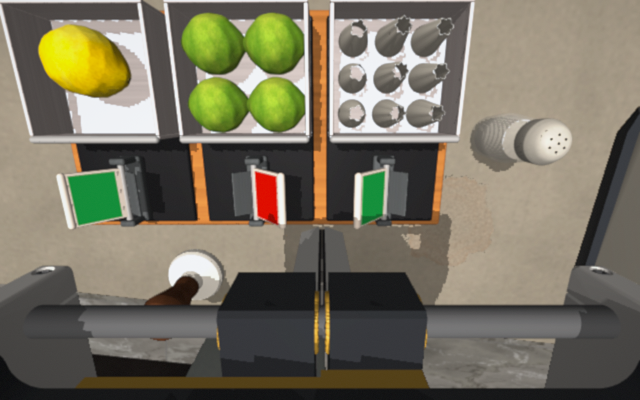

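The wrist view shows the closed fingers at column 321, midway between the lime tag edge (284) and the nozzle tag edge (356). I can lower into that gap.

step_arm:
  increments:
    - [[0, 0, 0, 0.05, -0.05, 0.7, 1], [0, 0, 0, 0, 0, 0.7, 1], [0, 0, 0, 0, 0, 0.45, 1], [0, 0, 0, 0, 0, 0, 1]]

```text
clock: 2.55
eef_pos: [481.2, -65.8, 258.7]
eef_rot: [-3.141, 0.001, 0.123]
wrist_force: [0.5, 0.4, 0.4]
finger_gap: 0.2
finger_force: 0.0
```

step_arm:
  increments:
    - [[0, 0, 0, 0, 0, 0.13, 1], [0, 0, 0, 0, -0.3, 0, 1], [0, 0, 0, 0, -0.3, 0, 1], [0, 0, 0, 0, -0.3, 0, 1], [0, 0, 0, 0, 0, 0, 1]]

```text
clock: 3.05
eef_pos: [476.6, -28.0, 253.9]
eef_rot: [-3.141, -0.0, 0.125]
wrist_force: [0.8, 0.3, -0.2]
finger_gap: 0.6
finger_force: 0.0
```

step_arm:
  increments:
    - [[0, 0, 0, 0, -0.3, 0, 1], [0, 0, 0, 0, -0.2, 0, 1], [0, 0, 0, 0, 0, 0, 1], [0, 0, 0, 0, 0, 0, 1]]

```text
clock: 3.45
eef_pos: [474.4, -9.6, 253.4]
eef_rot: [3.142, 0.0, 0.124]
wrist_force: [-0.4, 0.3, -0.6]
finger_gap: 0.3
finger_force: 0.0
```

```bash
python3 - <<'E'
from cell import manip, optics
from h import *
c=optics.camera("wrist");cv2.imwrite("pics/w2.png",c["frame"][...,::-1])
E
```

```text
(no output)
```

View pics/w2.png

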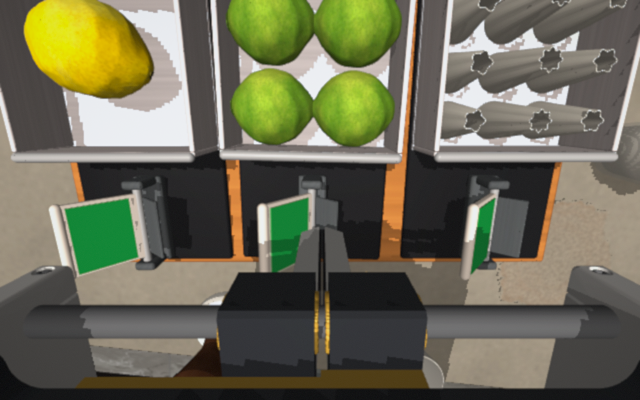

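The lime tag now shows green (285,230) and lies clear of the finger. Next I raise the arm and go to the outside (left) of the lemon tag.

step_arm:
  increments:
    - [[0, 0, 0, 0, 0, -0.8, 1], [0, 0, 0, 0, 0, -0.8, 1], [0, 0, 0, 0, 0, 0, 1], [0, 0, 0, 0, -0.9, 0, 1], [0, 0, 0, 0, -0.9, 0, 1]]

```text
clock: 4.0
eef_pos: [465.3, 61.8, 317.0]
eef_rot: [-3.142, 0.0, 0.121]
wrist_force: [-0.0, -0.0, -0.2]
finger_gap: 0.6
finger_force: 0.0
```

step_arm:
  increments:
    - [[0, 0, 0, 0, -0.9, 0, 1], [0, 0, 0, 0, -0.9, 0, 1], [0, 0, 0, 0, -0.9, 0, 1], [0, 0, 0, 0, -0.5, 0, 1], [0, 0, 0, 0, 0, 0, 1]]

```text
clock: 4.5
eef_pos: [449.4, 190.2, 316.7]
eef_rot: [-3.142, 0.001, 0.125]
wrist_force: [0.3, -1.0, -0.8]
finger_gap: 0.5
finger_force: 0.0
```

step_arm:
  increments:
    - [[0, 0, 0, 0, 0, 0.8, 1], [0, 0, 0, 0, 0, 0.78, 1], [0, 0, 0, 0, 0, 0, 1], [0, 0, 0, 0, 0.4, 0, 1], [0, 0, 0, 0, 0.3, 0, 1]]

```text
clock: 5.0
eef_pos: [453.7, 159.8, 255.1]
eef_rot: [3.142, -0.001, 0.123]
wrist_force: [0.2, 0.4, -0.7]
finger_gap: 0.4
finger_force: 0.0
```

step_arm:
  increments:
    - [[0, 0, 0, 0, 0.3, 0, 1], [0, 0, 0, 0, 0.3, 0, 1], [0, 0, 0, 0, 0.3, 0, 1], [0, 0, 0, 0, 0.15, 0, 1], [0, 0, 0, 0, 0, 0, 1]]

```text
clock: 5.5
eef_pos: [458.6, 118.3, 254.9]
eef_rot: [3.141, -0.001, 0.122]
wrist_force: [-0.1, 0.0, -0.3]
finger_gap: 0.1
finger_force: 0.0
```

step_arm:
  increments:
    - [[0, 0, 0, 0, 0, 0, 1], [0, 0, 0, 0, 0, -0.8, 1], [0, 0, 0, 0, 0, -0.9, 1], [0, 0, 0, 0, 0, -0.9, 1], [0, 0, 0, 0, 0, 0, 1]]

```text
clock: 6.0
eef_pos: [458.8, 119.6, 362.5]
eef_rot: [-3.141, -0.007, 0.123]
wrist_force: [-0.3, -0.2, -0.3]
finger_gap: 0.2
finger_force: 0.0
```

```bash
python3 - <<'E'
from cell import manip, optics
from h import *
c=optics.camera("wrist");cv2.imwrite("pics/w3.png",c["frame"][...,::-1])
E
```

```text
(no output)
```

View pics/w3.png

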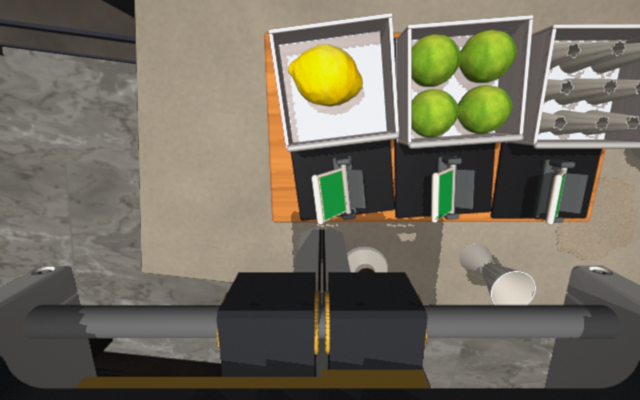

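The lemon tag still shows green (332,195), and the lemon stand has turned, with its front pushed right. I'll measure how far before doing anything else.

```bash
python3 - <<'E'
from cell import manip, optics
from h import *
w0=load("w1.npz")
c=optics.camera("wrist");np.savez("w3.npz",**c)
def bin_(c,tag):
    # lemon bin rim + interior: bright low-saturation pixels, lifted to world via depth, z 50..66
    f=c["frame"];v,u=np.mgrid[0:400,0:640];z=c["range_z"]
    P=np.stack([(u-c["mtx"][0,2])/c["mtx"][0,0]*z,(v-c["mtx"][1,2])/c["mtx"][1,1]*z,z],-1)@c["cam_to_world"][:3,:3].T+c["cam_to_world"][:3,3]
    h=cv2.cvtColor(f,cv2.COLOR_RGB2HSV)
    ok=(z>0)&(P[...,0]>460)&(P[...,0]<640)
    rim=ok&(abs(P[...,2]-57)<4)&(P[...,1]>65)&(P[...,1]<190)&(h[...,1]<60)
    r=cv2.minAreaRect(P[rim][:,:2].astype(np.float32));print(tag,"rim",rim.sum(),np.round(r[0],1),np.round(r[1],1),round(r[2],2))
    blk=(z>0)&(P[...,0]>390)&(P[...,0]<520)&(P[...,2]<20)&(P[...,2]>8)&(h[...,2]<50)
    hs=cv2.inRange(h,(62,120,50),(85,255,255))>0
    g=hs&(P[...,0]<500)&(P[...,0]>420)&(P[...,1]>60)&(P[...,1]<160)&(P[...,2]<90);Q=P[g];print(" green",g.sum(),Q.mean(0).round(1),Q.min(0).round(),Q.max(0).round())
bin_(w0,"before");bin_(c,"after")
c=optics.camera("top");cv2.imwrite("pics/t3.png",cv2.resize(c["frame"][120:270,230:430,::-1],None,fx=3.8,fy=3.8,interpolation=cv2.INTER_CUBIC));np.savez("top3.npz",**c);bin_(c,"top")
bin_(load("top0.npz"),"top0")
E
```

```text
before rim 3668 [546.6 124.8] [128.3 106.7] 7.35
 green 2064 [460.9 128.1  52.2] [439. 115.  39.] [482. 141.  66.]
after rim 2156 [552.4 109.8] [129.4 118.5] 13.75
 green 886 [464.8 109.8  52.2] [443.  96.  39.] [486. 124.  65.]
top rim 163 [563.9 114.4] [103.  117.7] 12.89<stdin>:15: RuntimeWarning: Mean of empty slice.
  ret = um.true_divide(
Traceback (most recent call last):
ValueError: zero-size array to reduction operation minimum which has no identity
```

View pics/t3.png

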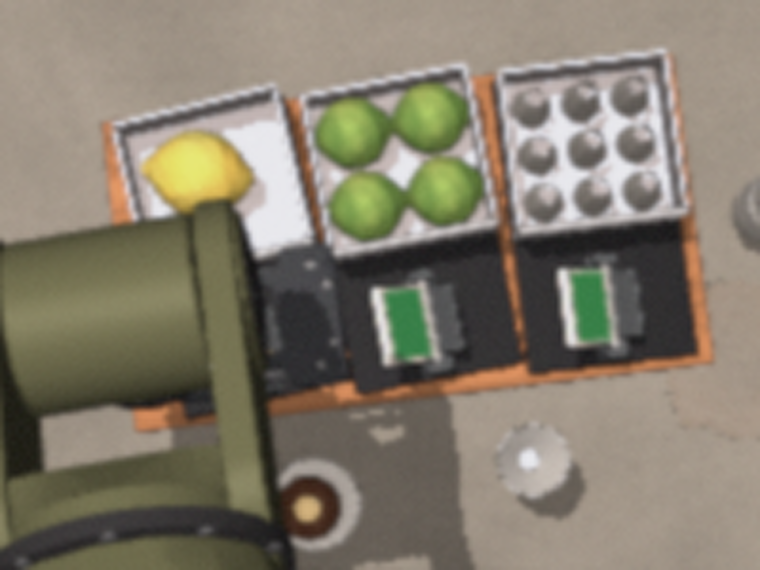

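```bash
cat >> h.py <<'E'
def cloud(c):
    v,u=np.mgrid[0:400,0:640];z=c["range_z"]
    P=np.stack([(u-c["mtx"][0,2])/c["mtx"][0,0]*z,(v-c["mtx"][1,2])/c["mtx"][1,1]*z,z],-1)@c["cam_to_world"][:3,:3].T+c["cam_to_world"][:3,3]
    P[z<=0]=np.nan
    return P,cv2.cvtColor(c["frame"],cv2.COLOR_RGB2HSV)
def tagpts(c):
    P,h=cloud(c)
    for nm,m in(("G",cv2.inRange(h,(62,120,50),(85,255,255))),("R",cv2.inRange(h,(172,120,60),(180,255,255))|cv2.inRange(h,(0,180,60),(4,255,255)))):
        n,l,st,ce=cv2.connectedComponentsWithStats(m)
        for i in range(1,n):
            Q=P[l==i];Q=Q[~np.isnan(Q[:,0])]
            if st[i][4]>150 and len(Q)>50 and 430<Q[:,0].mean()<510:
                k=Q.mean(0);w=np.linalg.svd(Q-k,full_matrices=False)[2];nn=w[2]*np.sign(w[2][2])
                ax=np.cross(nn,[0,0,1]);yaw=np.degrees(np.arctan2(ax[1],ax[0]));yaw=(yaw+90)%180-90
                print(nm,st[i][4],"px",ce[i].round(),"centre",k.round(1),"normal",nn.round(2),"yaw",yaw.round(1))
def limes(c):
    P,h=cloud(c);m=(cv2.inRange(h,(30,80,30),(55,255,255))>0)&(P[...,2]>40)&(P[...,2]<70);n,l,st,ce=cv2.connectedComponentsWithStats(m.astype(np.uint8))
    for i in range(1,n):
        if st[i][4]>150: print("lime/other",P[l==i].mean(0).round(1),P[l==i].max(0).round(1))
E
python3 - <<'E'
from h import *
for n in("w1","w3"): print(n);tagpts(load(n+".npz"));limes(load(n+".npz"))
E
```

```text
w1
G 2075 px [ 95. 197.] centre [460.9 128.1  52.2] normal [ 0.09 -0.74  0.67] yaw 7.0
G 927 px [372. 197.] centre [ 490.5 -109.7   52.5] normal [ 0.09 -0.74  0.67] yaw 6.9
R 876 px [266. 197.] centre [479.4 -18.8  52.5] normal [-0.09  0.74  0.67] yaw 7.2
lime/other [597.4   7.5  53.6] [623.3  59.9  62.4]
lime/other [574.1 136.4  65.7] [584.6 149.2  68.8]
lime/other [553.5   2.1  53.7] [577.9  53.5  62. ]
w3
G 888 px [332. 194.] centre [464.8 109.8  52.2] normal [ 0.18 -0.73  0.66] yaw 13.9
G 499 px [446. 193.] centre [478.9   1.7  53. ] normal [ 0.14 -0.73  0.67] yaw 11.0
lime/other [600.5  13.9  53.4] [628.1  56.6  61.8]
lime/other [575.4 131.7  65.6] [586.4 144.5  68.3]
lime/other [556.6   5.4  53.3] [582.8  47.5  62.2]
```

The wrist depth data shows the lemon stand moved 12 mm and yawed 7°, and the lime stand moved about 4 mm. Both stay inside the 20 mm limit. The likely cause is that a flat push jams: the edge has to slide up the finger, and friction drags the stand with it. I'll line the tool up with the lemon stand's new yaw and push along the edge's rising arc, slowly.

step_arm:
  increments:
    - [[0, 0, -0.153, 0, 0, 0, 1], [0, 0, 0, 0.09, -0.6, 0, 1], [0, 0, 0, 0, -0.4, 0, 1], [0, 0, 0, 0, 0, 0, 1], [0, 0, 0, 0, 0, 0.8, 1]]

```text
clock: 6.65
eef_pos: [452.8, 159.1, 327.8]
eef_rot: [3.142, -0.005, 0.244]
wrist_force: [1.0, -0.3, -0.9]
finger_gap: 0.5
finger_force: 0.0
```

step_arm:
  increments:
    - [[0, 0, 0, 0, 0, 0.8, 1], [0, 0, 0, 0, 0, 0.6, 1], [0, 0, 0, 0, 0, 0, 1], [0, 0, 0, 0, 0, 0, 1]]

```text
clock: 7.05
eef_pos: [452.5, 158.6, 270.3]
eef_rot: [3.142, 0.001, 0.243]
wrist_force: [1.2, -0.0, 0.6]
finger_gap: 0.6
finger_force: 0.0
```

```bash
python3 - <<'E'
from cell import manip, optics
from h import *
s=manip.read_state();p=np.array(s["eef_pos"]);print(p,s["eef_rot"])
d=p[:2]-[468.2,96.1];print("x''",d@[.97,.24],"s",d@[-.24,.97])
c=optics.camera("wrist");np.savez("w4.npz",**c);tagpts(c)
E
```

```text
[452.47472006 158.61410833 270.34718092] [3.14153279e+00 1.04549246e-03 2.42973717e-01]
x'' -0.25013553945685 s 64.41275226607075
G 1288 px [395. 230.] centre [464.8 110.3  52.7] normal [ 0.18 -0.72  0.67] yaw 13.9
```

step_arm:
  increments:
    - [[0, 0, 0, 0, 0, 0.5, 1], [0, 0, 0, 0, 0, 0.33, 1], [0, 0, 0, 0, 0.2, 0, 1], [0, 0, 0, 0, 0.12, 0, 1], [0, 0, 0, 0, 0, 0, 1]]

```text
clock: 7.6
eef_pos: [455.8, 145.9, 237.9]
eef_rot: [3.142, -0.001, 0.242]
wrist_force: [0.4, 0.0, 1.2]
finger_gap: 0.1
finger_force: 0.0
```

step_arm:
  increments:
    - [[0, 0, 0, 0, 0.1, -0.09, 1], [0, 0, 0, 0, 0.1, -0.09, 1], [0, 0, 0, 0, 0.1, -0.09, 1], [0, 0, 0, 0, 0.1, -0.08, 1], [0, 0, 0, 0, 0, 0, 1]]

```text
clock: 8.1
eef_pos: [459.4, 130.6, 251.6]
eef_rot: [3.142, -0.001, 0.243]
wrist_force: [0.7, -0.2, 0.3]
finger_gap: 0.4
finger_force: 0.1
```

```bash
python3 - <<'E'
from cell import manip, optics
from h import *
s=manip.read_state();p=np.array(s["eef_pos"]);print(p,s["wrist_force"])
d=p[:2]-[468.2,96.1];print("x''",d@[.97,.24],"s",d@[-.24,.97])
c=optics.camera("wrist");np.savez("w5.npz",**c);tagpts(c)
cv2.imwrite("pics/w5.png",c["frame"][...,::-1])
E
```

```text
[459.40949692 130.56797465 251.63193998] [ 0.67956917 -0.23820996  0.26629217]
x'' -0.25447407299938607 s 35.54365614864797
G 1072 px [364. 240.] centre [467.6 105.6  55.8] normal [ 0.21 -0.87  0.45] yaw 13.7
G 294 px [527. 257.] centre [480.2   1.5  52.5] normal [ 0.14 -0.73  0.67] yaw 11.1
```

View pics/w5.png

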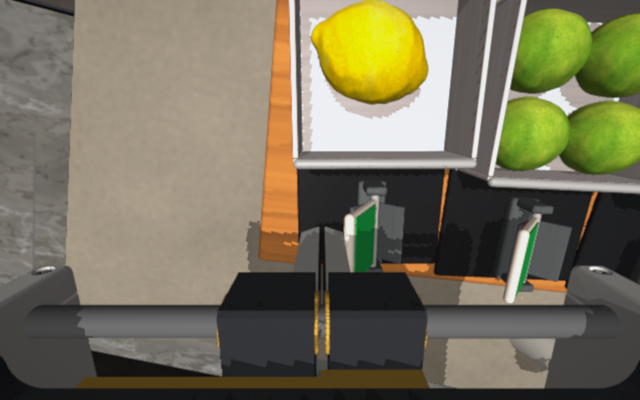

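The tag is rising (now about 27° off upright) and the stand has not moved. I continue along the arc past upright.

step_arm:
  increments:
    - [[0, 0, 0, 0, 0.1, -0.07, 1], [0, 0, 0, 0, 0.1, -0.05, 1], [0, 0, 0, 0, 0.1, -0.04, 1], [0, 0, 0, 0, 0.1, -0.03, 1], [0, 0, 0, 0, 0.1, -0.02, 1]]

```text
clock: 8.65
eef_pos: [464.1, 111.2, 259.6]
eef_rot: [3.142, -0.0, 0.243]
wrist_force: [-0.4, -0.6, 0.1]
finger_gap: 0.4
finger_force: 0.0
```

step_arm:
  increments:
    - [[0, 0, 0, 0, 0.1, 0, 1], [0, 0, 0, 0, 0.1, 0, 1], [0, 0, 0, 0, 0.08, 0, 1], [0, 0, 0, 0, 0, 0, 1], [0, 0, 0, 0, 0, 0, 1]]

```text
clock: 9.15
eef_pos: [466.7, 100.7, 259.4]
eef_rot: [-3.142, 0.0, 0.243]
wrist_force: [0.3, -0.1, -0.5]
finger_gap: 0.4
finger_force: 0.0
```

```bash
python3 - <<'E'
from cell import manip, optics
from h import *
s=manip.read_state();p=np.array(s["eef_pos"]);print(p,s["wrist_force"])
d=p[:2]-[468.2,96.1];print("x''",d@[.97,.24],"s",d@[-.24,.97])
c=optics.camera("wrist");np.savez("w6.npz",**c);tagpts(c)
E
```

```text
[466.72004035 100.68560673 259.41203827] [ 0.31475374 -0.12097068 -0.45212492]
x'' -0.33501524758783263 s 4.803228841889749
G 717 px [472. 253.] centre [479.5   1.9  53.1] normal [ 0.14 -0.73  0.67] yaw 10.9
R 1742 px [353. 233.] centre [474.5  81.9  53.9] normal [-0.27  0.8   0.53] yaw 18.8
R 232 px [628. 258.] centre [ 499.6 -103.4   49.4] normal [ 0.09 -0.74  0.67] yaw 6.8
```

step_arm:
  increments:
    - [[0, 0, 0, 0, -0.1, 0, 1], [0, 0, 0, 0, 0, -0.7, 1], [0, 0, 0, 0, 0, -0.9, 1], [0, 0, 0, 0, 0, -0.9, 1], [0, 0, 0, -0.3, 0.5, -0.9, 1]]

```text
clock: 9.7
eef_pos: [458.8, 83.5, 396.9]
eef_rot: [-3.141, -0.0, 0.245]
wrist_force: [-0.3, -0.9, -0.0]
finger_gap: 0.5
finger_force: 0.0
```

step_arm:
  increments:
    - [[0, 0, 0, -0.5, 0.9, 0, 1], [0, 0, 0, -0.5, 0.9, 0, 1], [0, 0, 0, 0, 0.9, 0, 1], [0, 0, 0, 0, 0, 0, 1], [0, 0, 0, 0, 0, 0, 1]]

```text
clock: 10.2
eef_pos: [446.1, -32.2, 395.4]
eef_rot: [-3.141, 0.0, 0.242]
wrist_force: [0.7, -0.1, 0.1]
finger_gap: 0.5
finger_force: 0.0
```

```bash
python3 - <<'E'
from cell import manip, optics
from h import *
print(manip.read_state()["eef_pos"])
c=optics.camera("wrist");np.savez("w7.npz",**c);tagpts(c);limes(c)
cv2.imwrite("pics/w7.png",c["frame"][...,::-1])
E
```

```text
[446.0875292  -32.16436996 395.36053098]
G 837 px [299. 152.] centre [479.3   0.9  52.2] normal [ 0.14 -0.73  0.67] yaw 10.9
G 513 px [403. 167.] centre [ 490.3 -109.4   52.8] normal [ 0.09 -0.74  0.67] yaw 7.2
R 505 px [220. 140.] centre [471.9  82.2  52.8] normal [-0.18  0.72  0.67] yaw 14.1
lime/other [575.7 131.1  65.7] [587.1 144.2  68.2]
lime/other [599.7   9.9  53.4] [628.9  59.3  62.2]
lime/other [555.9   1.4  53.7] [582.5  50.7  62. ]
```

View pics/w7.png

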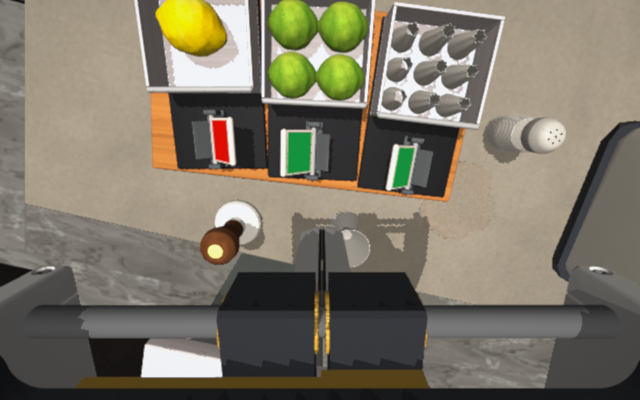

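The lemon tag shows red (222,140), and the limes (299,152) and nozzles (403,167) show green, each at its stop. The lemon stand moved 12 mm in total, within the limit. The bystanders stand untouched and the arm is clear, so I'm handing in.

```bash
python3 -c "
from cell import workorder
print(workorder.sign_off())"
```

```text
the job is handed in; nothing more can be done
None
```

The job is handed in with the lime and nozzle tags on green and the lemon tag on red; my first flat push on the lemon tag jammed, shifting its stand about 12 mm and the lime stand about 4 mm (limit 20 mm).

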